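# Tuck a sample plate under the fixture's leaf and hold it down for measuring

## Robot

A 6-joint arm with a two-finger parallel gripper is mounted at the origin on the work surface. World frame = base frame: x ahead of the robot, y to its left, z up, the work surface at z = 0. Lengths are in m, angles in degrees, forces in N, time in s.
With the tool pointing down it reaches from about 0.4 to 0.825 m from the base axis. Payload 7 kg.
Tool frame: the origin (TCP) lies at the very end of the fingers, on their centre line; the grasp point (between the pads) lies behind it (r.grasp_offset is the z of the grasp point in the tool frame, in m); z points along the fingers, y is the direction in which the jaws open and shut (so a half turn about z gives the same grasp; the last joint's range is limited). The gripper opens to 88 mm and grips with 3 to 60 N. Pads are 19 mm wide; open, the fingers measure 130 mm over their backs; the gripper's body (78 mm by 193 mm) begins 47 mm behind the grasp point.
Start: joints at [81.423, 20.546, 0.682, 0, -70.136, -16.507], TCP at [0.286, 0.611, 0.227] pointing down, gripper open.
Joint ranges: [-176.03, 176.03], [-82.01, 121.73], [-58.28, 71.71], [-173.87, 95.51], [-174.79, -0.11], [-173.66, 173.66]. Speed limits (degrees/s): [136.94, 136.94, 172.46, 180, 180, 180].

## Interface

Orientations are given as [roll, pitch, yaw] about the fixed x, y, z axes, in that order (R = Rz(yaw) Ry(pitch) Rx(roll)).
In Python, from plant import r gives the robot as it stands. The module is installed in compiled form; this text tells all that it offers.
- The arm moves only by the tool servo_tool, never from a script. Its argument "targets" is a list of rows, each an object of numbers: "dx", "dy", "dz": the shift along the world's x, y, z in cm; "spin": the turn about the world's z in rad; "grip": the opening in per cent of the stroke, from 0 (shut) to 100 (fully open). A call has exactly 10 rows; each row is the pose to reach, as a shift and turn from the pose commanded when the call began; what a row does not reach only later rows make up. A row lasts 1/12 s, in which the tool goes at most 41.7 mm and 7.16 degrees, less where a joint would pass 70% of its speed; a pose out of reach is approached as far as the arm can. A call with a gripper value outside its range is refused whole. The fingers move at their own pace and stop on an object; "squeeze" is the grip in N (left out, the last holds). Time passes only in rows, so rows that repeat a pose let the fingers close, or fill a call up. It gives the time, the measured TCP pose, the force and the opening at its end, in the units of the state.
- r.get_state(): the state, without advancing time (a new reading comes with each control period).
- r.capture(name): name is "scene" or "top" or "wrist"; returns the picture (384x512x3 uint8, blue, green, red); there is no depth.
- r.get_calibration(name): a dict with "K" (3x3 intrinsics, pixels), "extrinsics" (4x4, takes a point from camera to world coordinates). Camera axes: x right, y down, z forward; pixel columns grow to the right and rows downward; lengths in m; the calibration is good to about 2 mm. A picture is of the moment at which its call begins: read the wrist's pose just before it. get_calibration takes no time and is no camera call; for the wrist camera it gives the pose at the moment of the call.
- r.close_job(): hands the job in, once; it reports no verdict.
Trained networks look in the newest picture that a camera, given by its name, has taken for a name from the list of things; names that differ only in an ending like _2 or _b are one class to them, and where a whole thing is asked for, a point or a joint stands for the part that bears it (a point fixed in the world has none). Each returns a list of dicts, best first, with "p" (0 to 1); they miss things now and then, are a little off and sometimes report something else, mostly with a low value. They report only what shows in the picture. A call takes as long as a camera call. They do not tell look-alikes from the thing itself.
- r.cut_out(name, camera): "mask" (384x512 bool, what is visible of it) and "extent" ([left, top, right, bottom] in pixels, round what is visible of it).
The state is a dict: "time_s": time; "joints": joint angles; "qd": joint speeds; "joint_torque": joint torques, N m; "tcp_pos": TCP position; "eef_rot": TCP orientation; "contact_force": force on the tool from outside, world axes, zero at the start; "moment": the same for the moment, N m; "gripper_width": finger opening in m.
Only numpy, scipy, OpenCV 4.12 (cv2) and the standard library are available. Lean on these libraries where they do the work, as an engineer would, in place of code of your own. Each camera call takes 0.05 s, during which the arm holds its last target. There are 200 camera calls.

## Task

Put the stop pin through the hole in the fixture's side flange, all the way down, and let go of it. Then tuck the front edge of the sample plate under the fixture's lapped leaf, sliding it in flat and straight along the bed without lifting the leaf, until the plate's ear comes up against the pin. Finish while holding the plate there, pressed flat on the bed with about 10 N, do not let go of it, and leave the canister, caliper and angle block where they are.

Things in the scene. Friction and masses are not known exactly. Their poses are not given: they have to be found in the camera images.
- fixture: Steel fixture fixed on the granite (z = 0). Origin: centre of the bed's underside. In its frame, mm: bed x -45..45, y -110..110, top face at z 20; on its +x side a 20 thick flange (x 45..85, y -45..5) with the pin hole; at the +y end a hinge block (x -45..45, y 96..110, top z 38) carrying the leaf. The plate is slid in along the fixture's +y. Its yaw varies.
- pin_hole (a point): Centre of the mouth of the vertical through hole in the flange, 14.5 mm wide with a 2 mm chamfer, 20 mm deep, open below onto the granite; at (65, -20, 20) mm in the fixture's frame, axes as the fixture.
- leaf (a joint): Angle (rad) of the leaf: dark steel flap 4 mm thick, at fixture x -38..38, y 25..98 mm, hinged at y 98. 0 = down: its underside is then level 6.5 mm above the bed (fixture z 26.5), open below at the front (-y) edge and both sides. Grows as the front edge lifts (0.08 = edge up 6 mm). A light spring (about 1.5 N at the edge) and its 100 g weight keep it down.
- leaf_edge (a point): Middle of the leaf's front edge, on its underside; at (0, 25, 26.5) mm in the fixture's frame when the leaf is down.
- sample: Loose aluminium plate, 110 to 200 g, flat on the granite. Origin: centre of the underside of its main part: 70 (x) by 110 (y), 4 mm thick. Same-thickness ear on its +x side at the rear (x 35..75, y -55..-30); the ear's front face (y -30) meets the pin. Front edge: y 55. Home: axes parallel to the fixture's, origin at about (0, 4, 20) mm in its frame, front edge 34 mm in under the leaf.
- sample_rib (a point): Centre of the top of the plate's upright grip rib: 40 mm (plate x) by 10 mm (plate y), its top 34 mm above the plate's underside (30 mm above its top face); at (0, -30, 34) mm in the plate's frame.
- sample_front (a point): Middle of the sample plate's front edge, on its underside; at (0, 55, 0) mm in the plate's frame.
- pin: Loose steel stop pin, 50 to 80 g, upright in its rest block. Origin: centre of its foot, at the start 10 mm above the granite. Round, 12 mm thick, 2 mm tapered foot, 65 mm long; from 50 to 65 mm above the foot a round head 18 mm across to grip. Through the flange its foot is on the granite and its top 45 mm above the bed. About 1 mm of play all round in either hole. Its yaw means nothing.
- pin_rest: Wooden rest block, 60 x 60 x 30 mm, fixed on the granite, with a 14.5 mm hole 20 mm deep in the centre of its top. Origin: centre of the underside.
- canister: White canister, 60 mm across and 85 mm tall, bystander. Origin: centre of the underside.
- caliper: Steel caliper with black slider, 200 mm long along its x, lying flat, bystander. Origin: middle of the underside of its beam.
- angle_block: Aluminium L-shaped angle block, 70 x 60 mm foot, 90 mm tall, bystander. Origin: centre of the underside.
There are look-alikes about, which are no part of the job. Leave any green look-alike of the sample alone.

How it is judged (in metres and radians):
On the way, in this order (a step that is already met when the one before it is completed fails the run):
1. the stop pin stands right down in the flange hole, let go (horizontal distance between pin and pin_hole below 0.005 m and height (world z) of pin below 0.006 m and angle between pin's own z axis and vertical below 0.2 rad and contact force between the fingers and pin below 0.1 N), for 0.2 s.
2. the front edge of the sample plate is under the leaf (y of sample_front in the frame of fixture between 0.032 and 0.075 m and x of sample_front in the frame of fixture between -0.02 and 0.02 m and z of sample_front in the frame of fixture between 0.015 and 0.0265 m and horizontal distance between pin and pin_hole below 0.005 m and height (world z) of pin below 0.006 m and angle between pin's own z axis and vertical below 0.2 rad), for 0.1 s.
At the end, for the whole second after the job is handed in: Pin in the hole: foot 5 mm of its axis, 6 mm of the granite, 0.2 rad of upright. Plate: origin y -3 to 10 mm, x within 10 mm in the fixture, 0.09 rad of straight, 0.035 of flat, within 2 mm of the bed, still, bearing with 5 to 45 N, touched by the fingers with over 3 N. Leaf under 0.03 rad (horizontal distance between pin and pin_hole below 0.005 m and height (world z) of pin below 0.006 m and angle between pin's own z axis and vertical below 0.2 rad and y of sample in the frame of fixture between -0.003 and 0.01 m and x of sample in the frame of fixture between -0.01 and 0.01 m and z of sample in the frame of fixture between 0.0175 and 0.022 m and z of sample_front in the frame of fixture between 0.0175 and 0.0222 m and angle between the y axis of sample and the y axis of fixture, either way round below 0.09 rad and angle between sample's own z axis and vertical below 0.035 rad and value of joint leaf below 0.03 rad and contact force between sample and fixture between 5 and 45 N and contact force between the fingers and sample above 3 N and linear speed of sample below 0.02 m/s); the arm keeps its last pose, push and grip.
It fails at once if the leaf is lifted (over 0.08 rad, 6 mm at its edge) (value of joint leaf above 0.08 rad).
It fails at once if the canister is disturbed (moved over 20 mm) (distance of canister from where it was at the start of the episode above 0.02 m).
It fails at once if the caliper is disturbed (moved over 20 mm) (distance of caliper from where it was at the start of the episode above 0.02 m).
It fails at once if the angle block is disturbed (moved over 20 mm) (distance of angle_block from where it was at the start of the episode above 0.02 m).
It also fails if it takes over 72 s, if anything falls off the work surface, if the arm or the gripper's body presses on something with over 40 N, if the wrist force passes 120 N, or if a joint passes its speed limit or range.

## Working session

There is one attempt and no reset: what is moved stays moved. The work goes in short steps, Python scripts to look and compute and a tool call to move; the robot and the scene stay as the last step left them, time stands still between calls to the robot, and variables do not carry over. Pictures are saved under pics/ and viewed, about 8 in all and at most 12, crops included, and the job is handed in when it is done.

Besides the shell and the picture viewer there is one more tool, called after ">>>" as name(argument=value, ...), one argument or row to a line, values as JSON. servo_tool: Moves the arm, as the interface text tells. Its arguments: {"type":"object","properties":{"targets":{"type":"array"},"squeeze":{"type":"number"}},"required":["targets"]}

```bash
mkdir -p pics; cat > h.py <<'E'
import numpy as np, cv2
from plant import r
def ray(cam,u,v,z,cal=None):
    c=cal or r.get_calibration(cam);K=np.array(c["K"]);T=np.array(c["extrinsics"])
    d=T[:3,:3]@np.linalg.solve(K,[u,v,1.]);o=T[:3,3]
    return o+d*(z-o[2])/d[2]
def proj(cam,P,cal=None):
    c=cal or r.get_calibration(cam);K=np.array(c["K"]);T=np.linalg.inv(np.array(c["extrinsics"]))
    p=(T[:3,:3]@np.atleast_2d(P).T).T+T[:3,3];q=(K@p.T).T
    return q[:,:2]/q[:,2:]
E
python3 - <<'E'
from h import *
a=r.capture("scene");b=r.capture("top")
cv2.imwrite("pics/top.png",cv2.resize(b,(800,600),interpolation=cv2.INTER_CUBIC));cv2.imwrite("pics/scene.png",cv2.resize(a,(800,600)))
for n in ["fixture","leaf","sample","pin","pin_rest","canister","caliper","angle_block"]:
  for d in r.cut_out(n,"top"): print(n,round(d["p"],2),d["extent"],ray("top",(d["extent"][0]+d["extent"][2])/2,(d["extent"][1]+d["extent"][3])/2,0.02).round(3))
print(r.grasp_offset,r.get_state(),r.get_calibration("top"))
E
```

```text
fixture 0.85 [148.3, 167.8, 231.7, 217.8] [0.589 0.168 0.02 ]
fixture 0.54 [93.2, 128.6, 131.6, 161.8] [0.734 0.391 0.02 ]
leaf 0.92 [156.0, 182.5, 183.7, 214.0] [0.575 0.224 0.02 ]
sample 0.82 [379.6, 213.8, 418.8, 255.3] [ 0.456 -0.411  0.02 ]
sample 0.75 [275.5, 263.7, 326.3, 307.8] [ 0.325 -0.133  0.02 ]
sample 0.64 [313.8, 190.5, 356.7, 237.4] [ 0.518 -0.238  0.02 ]
pin 0.51 [279.7, 159.2, 283.7, 164.9] [ 0.67  -0.094  0.02 ]
pin_rest 0.89 [270.2, 152.7, 292.7, 179.1] [ 0.659 -0.093  0.02 ]
pin_rest 0.64 [354.5, 145.7, 386.1, 174.4] [ 0.669 -0.347  0.02 ]
canister 0.95 [355.9, 146.2, 386.3, 173.2] [ 0.67 -0.35  0.02]
canister 0.29 [156.7, 184.0, 181.6, 211.9] [0.576 0.226 0.02 ]
caliper 0.75 [172.8, 113.2, 242.0, 140.0] [0.782 0.117 0.02 ]
caliper 0.64 [314.9, 190.9, 357.8, 239.7] [ 0.514 -0.241  0.02 ]
angle_block 0.83 [94.3, 128.6, 130.8, 162.4] [0.733 0.39  0.02 ]
angle_block 0.67 [154.6, 182.6, 180.4, 215.3] [0.573 0.231 0.02 ]
-0.0188 {'time_s': 0.5, 'joints': array([ 8.14248304e+01,  2.05475326e+01,  6.80394447e-01, -1.68607988e-03,
       -7.01336596e+01, -1.65054166e+01]
[... 341 characters left out ...]
03, -2.50811592e+01]), 'contact_force': array([ 0.01266799, -0.06575211, -0.40870087]), 'moment': array([ 0.04117169, -0.01669771, -0.04359798]), 'gripper_width': 0.08770793605466978} {'K': array([[347.65946057,   0.        , 255.13651001],
       [  0.        , 347.65946057, 194.28188381],
       [  0.        ,   0.        ,   1.        ]]), 'extrinsics': array([[-2.79588122e-02, -9.89538846e-01,  1.41531539e-01,
         4.40950818e-01],
       [-9.99603427e-01,  2.81530151e-02, -6.30406495e-04,
        -1.53057376e-02],
       [-3.36072784e-03, -1.41493037e-01, -9.89933546e-01,
         9.89653691e-01],
       [ 0.00000000e+00,  0.00000000e+00,  0.00000000e+00,
         1.00000000e+00]])}
```

View pics/top.png

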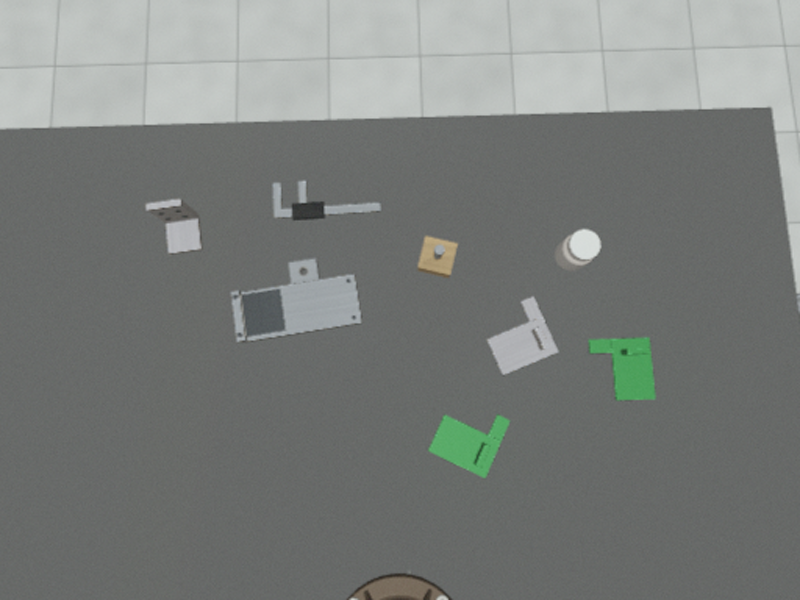

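View pics/scene.png

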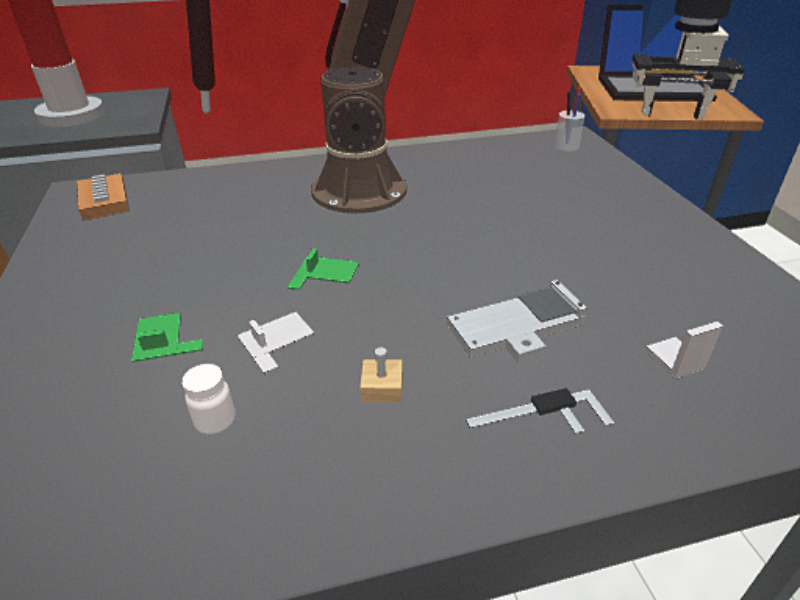

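Top view (800x600): the aluminium plate is at (522,340), with green look-alikes at (468,445) and (625,365). The loose plate described is aluminium, so the grey one at (522,340) fits. The pin stands in its block at (438,252). The fixture is at (295,308), its leaf towards the left (+y world) and its flange hole at (303,271).

```bash
python3 - <<'E'
from h import *
s=.64
pt=lambda u,v,z: ray("top",u*s,v*s,z)[:2].round(4)
print("pin head",pt(439,249,.075),"rest",pt(438,256,.03))
print("hole",pt(303,271,.02))
c=[pt(354,276,.02),pt(361,322,.02),pt(237,341,.02),pt(233,292,.02)];print("bed",c,np.mean(c,0))
d=c[2]-c[1];print(np.degrees(np.arctan2(-d[0],d[1])))
print("sample",pt(488,341,.004),pt(504,374,.004),pt(558,352,.004),"rib",pt(539,339,.034))
d=pt(504,374,.004)-pt(558,352,.004);print(np.degrees(np.arctan2(-d[0],d[1])))
st=r.get_state();T=np.array(r.get_calibration("wrist")["extrinsics"])
print(st["tcp_pos"],T.round(3),r.get_calibration("wrist")["K"])
E
```

```text
pin head [ 0.6648 -0.0881] rest [ 0.6629 -0.0894]
hole [0.6444 0.1564]
bed [array([0.6325, 0.0638]), array([0.5481, 0.0526]), array([0.5202, 0.2748]), array([0.6093, 0.2833])] [0.577525 0.168625]
7.156750369203283
sample [ 0.5087 -0.176 ] [ 0.4486 -0.2017] [ 0.4852 -0.3015] rib [ 0.5076 -0.261 ]
20.13967714192929
[0.28614047 0.6113214  0.22653079] [[-0.423 -0.868 -0.259  0.356]
 [-0.906  0.406  0.121  0.578]
 [ 0.     0.286 -0.958  0.385]
 [ 0.     0.     0.     1.   ]] [[305.91914262   0.         250.58540505]
 [  0.         305.91914262 189.09561582]
 [  0.           0.           1.        ]]
```

>>> servo_tool(
  targets=[
    {"dx": 29.4,"dy": -46,"dz": 4,"spin": 0.56,"grip": 100},
    {"dx": 29.4,"dy": -46,"dz": 4,"spin": 0.56,"grip": 100},
    {"dx": 29.4,"dy": -46,"dz": 4,"spin": 0.56,"grip": 100},
    {"dx": 29.4,"dy": -46,"dz": 4,"spin": 0.56,"grip": 100},
    {"dx": 29.4,"dy": -46,"dz": 4,"spin": 0.56,"grip": 100},
    {"dx": 29.4,"dy": -46,"dz": 4,"spin": 0.56,"grip": 100},
    {"dx": 29.4,"dy": -46,"dz": 4,"spin": 0.56,"grip": 100},
    {"dx": 29.4,"dy": -46,"dz": 4,"spin": 0.56,"grip": 100},
    {"dx": 29.4,"dy": -46,"dz": 4,"spin": 0.56,"grip": 100},
    {"dx": 29.4,"dy": -46,"dz": 4,"spin": 0.56,"grip": 100},
  ],
)

```text
time_s: 1.33
tcp_pos: [0.5107, 0.2593, 0.2577]
eef_rot: [-180.0, -0.0, 7.0]
contact_force: [1.3, 2.1, 0.8]
gripper_width: 0.0875
```

>>> servo_tool(
  targets=[
    {"dx": 7,"dy": -11,"dz": 1,"grip": 100},
    {"dx": 7,"dy": -11,"dz": 1,"grip": 100},
    {"dx": 7,"dy": -11,"dz": 1,"grip": 100},
    {"dx": 7,"dy": -11,"dz": 1,"grip": 100},
    {"dx": 7,"dy": -11,"dz": 1,"grip": 100},
    {"dx": 7,"dy": -11,"dz": 1,"grip": 100},
    {"dx": 7,"dy": -11,"dz": 1,"grip": 100},
    {"dx": 7,"dy": -11,"dz": 1,"grip": 100},
    {"dx": 7,"dy": -11,"dz": 1,"grip": 100},
    {"dx": 7,"dy": -11,"dz": 1,"grip": 100},
  ],
)

```text
validation failed for argument at $.ta...
```

```bash
python3 - <<'E'
from h import *
print(r.get_state()["tcp_pos"],r.get_state()["joints"].round(1))
b=r.capture("wrist");np.save("w1.npy",b);c=r.get_calibration("wrist");np.savez("c1.npz",**c)
cv2.imwrite("pics/w1.png",cv2.resize(b,(800,600),interpolation=cv2.INTER_CUBIC))
E
```

```text
[0.51065983 0.25934887 0.25765478] [ 46.5   9.8  -9.8   0.  -70.3  50.5]
```

View pics/w1.png

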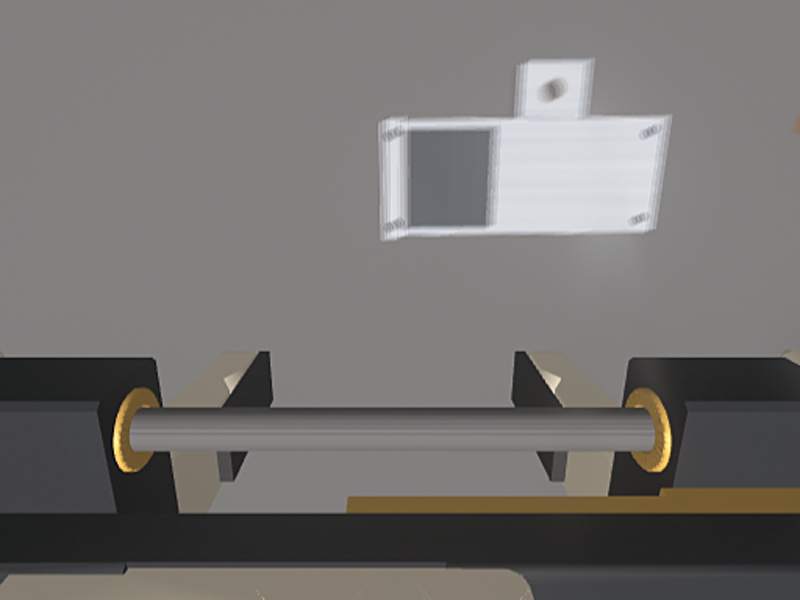

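The picture is motion-blurred. It shows the fixture, with its hole at about (553,90), and the fingers filling the lower half. The move was refused because the rows were missing the "spin" field, so I'm resending it.

>>> servo_tool(
  targets=[
    {"dx": 2,"dy": -9,"dz": 0,"spin": 0,"grip": 100},
    {"dx": 2,"dy": -9,"dz": 0,"spin": 0,"grip": 100},
    {"dx": 2,"dy": -9,"dz": 0,"spin": 0,"grip": 100},
    {"dx": 2,"dy": -9,"dz": 0,"spin": 0,"grip": 100},
    {"dx": 2,"dy": -9,"dz": 0,"spin": 0,"grip": 100},
    {"dx": 2,"dy": -9,"dz": 0,"spin": 0,"grip": 100},
    {"dx": 2,"dy": -9,"dz": 0,"spin": 0,"grip": 100},
    {"dx": 2,"dy": -9,"dz": 0,"spin": 0,"grip": 100},
    {"dx": 2,"dy": -9,"dz": 0,"spin": 0,"grip": 100},
    {"dx": 2,"dy": -9,"dz": 0,"spin": 0,"grip": 100},
  ],
)

```text
time_s: 2.22
tcp_pos: [0.5298, 0.1718, 0.2569]
eef_rot: [180.0, 0.0, 7.1]
contact_force: [-0.2, 0.3, -0.5]
gripper_width: 0.0879
```

```bash
python3 - <<'E'
from h import *
print(r.get_state()["tcp_pos"],r.get_state()["joints"].round(1))
c=r.get_calibration("wrist");b=r.capture("wrist");np.savez("c1.npz",**c);cv2.imwrite("w1raw.png",b)
cv2.imwrite("pics/w2.png",cv2.resize(b[0:190,120:400],None,fx=2.85,fy=2.85,interpolation=cv2.INTER_CUBIC))
E
```

```text
[0.5298041  0.17180137 0.25692795] [ 38.1   8.4 -11.7  -0.  -69.9  59. ]
```

View pics/w2.png

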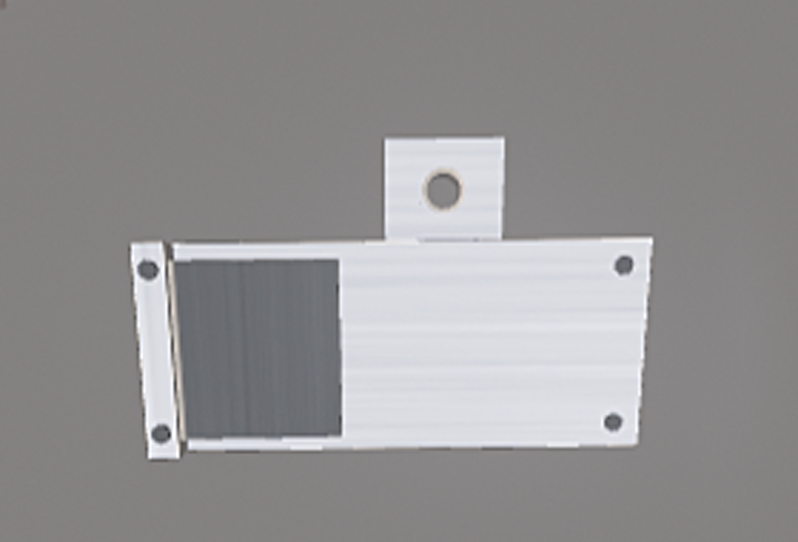

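The sharp view shows the fixture with the hole at (443,190), the bed's rear corners at (652,238) and (637,444), the flange corners at (385,139) and (503,138), and the leaf's front corners at (340,260) and (342,437). I'll fit the pose from these points.

```bash
python3 - <<'E'
from h import *
from scipy.optimize import least_squares
c=dict(np.load("c1.npz"))
P=np.array([[45,-110,20],[-45,-110,20],[85,5,20],[85,-45,20],[65,-20,20],[38,25,30.5],[-38,25,30.5],[45,110,38],[-45,110,38]])/1e3
U=np.array([[652,238],[637,444],[385,139],[503,138],[442.5,190],[340,260],[342,437],[131,243],[148,459]],float);U=(U+.5)/2.85-.5+[120,0]
def w(p):
    a=p[2];R=np.array([[np.cos(a),-np.sin(a),0],[np.sin(a),np.cos(a),0],[0,0,1]]);return P@R.T+[p[0],p[1],0]
f=lambda p:(proj("wrist",w(p),c)-U).ravel()
s=least_squares(f,[.577,.168,.125],loss="soft_l1");print(s.x,np.degrees(s.x[2]),s.fun.reshape(-1,2).round(2).tolist());print("hole",w(s.x)[4],ray("wrist",*U[4],.02,c))
np.save("fix.npy",s.x)
E
```

```text
[0.57833364 0.16683626 0.13714777] 7.857988253878974 [[0.45, -0.22], [0.29, 0.41], [-0.36, 0.19], [0.45, -0.07], [0.4, 0.1], [-0.8, -0.57], [-0.01, 0.31], [-0.65, -0.04], [0.09, 0.07]]
hole [0.64545766 0.15591075 0.02      ] [0.64551097 0.15640492 0.02      ]
```

>>> servo_tool(
  targets=[
    {"dx": 4,"dy": -25,"dz": 0,"spin": 0,"grip": 100},
    {"dx": 4,"dy": -25,"dz": 0,"spin": 0,"grip": 100},
    {"dx": 4,"dy": -25,"dz": 0,"spin": 0,"grip": 100},
    {"dx": 4,"dy": -25,"dz": 0,"spin": 0,"grip": 100},
    {"dx": 4,"dy": -25,"dz": 0,"spin": 0,"grip": 100},
    {"dx": 4,"dy": -25,"dz": 0,"spin": 0,"grip": 100},
    {"dx": 4,"dy": -25,"dz": 0,"spin": 0,"grip": 100},
    {"dx": 4,"dy": -25,"dz": 0,"spin": 0,"grip": 100},
    {"dx": 4,"dy": -25,"dz": 0,"spin": 0,"grip": 100},
    {"dx": 4,"dy": -25,"dz": 0,"spin": 0,"grip": 100},
  ],
)

```text
time_s: 3.1
tcp_pos: [0.5699, -0.0779, 0.257]
eef_rot: [-180.0, -0.0, 7.0]
contact_force: [0.7, -0.6, 0.6]
gripper_width: 0.0874
```

```bash
python3 - <<'E'
from h import *
print(r.get_state()["tcp_pos"],r.get_state()["joints"].round(1))
c=r.get_calibration("wrist");b=r.capture("wrist");np.savez("c2.npz",**c);cv2.imwrite("w3raw.png",b)
u=proj("wrist",[[.664,-.089,.05],[.5,-.24,.01]],c);print(u)
cv2.imwrite("pics/w3.png",cv2.resize(b[0:215],None,fx=1.5625,fy=1.5625,interpolation=cv2.INTER_CUBIC))
for d in r.cut_out("pin","wrist")+r.cut_out("pin_rest","wrist"): print(d["p"],d["extent"])
E
```

```text
[ 0.56993474 -0.07792888  0.25697459] [ 11.7  10.1  -9.5  -0.  -70.3  85.4]
[[270.38187524  83.63979028]
 [357.33127914 219.49634878]]
0.49 [266.9, 71.9, 282.9, 91.5]
```

View pics/w3.png

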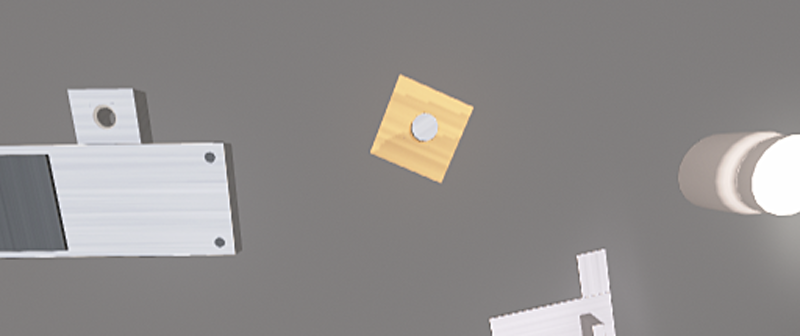

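The pin head is at (425,127) in this view. The rest block's corners are at (401,74), (473,107), (441,182) and (371,153).

```bash
python3 - <<'E'
from h import *
c=dict(np.load("c2.npz"));g=lambda u,v,z:ray("wrist",(u+.5)/1.5625-.5,(v+.5)/1.5625-.5,z,c).round(4)
print(g(425,126.5,.075));print(np.mean([g(401,74,.03),g(473,107,.03),g(441,182,.03),g(371,153,.03)],0)); print("hole",g(104.5,116,.02))
E
```

```text
[ 0.6658 -0.0887  0.075 ]
[ 0.66555  -0.089025  0.03    ]
hole [0.6459 0.1559 0.02  ]
```

>>> servo_tool(
  targets=[
    {"dx": 9.6,"dy": -1.1,"dz": -13.0,"spin": 0,"grip": 100},
    {"dx": 9.6,"dy": -1.1,"dz": -13.0,"spin": 0,"grip": 100},
    {"dx": 9.6,"dy": -1.1,"dz": -13.0,"spin": 0,"grip": 100},
    {"dx": 9.6,"dy": -1.1,"dz": -13.0,"spin": 0,"grip": 100},
    {"dx": 9.6,"dy": -1.1,"dz": -13.0,"spin": 0,"grip": 100},
    {"dx": 9.6,"dy": -1.1,"dz": -16,"spin": 0,"grip": 80},
    {"dx": 9.6,"dy": -1.1,"dz": -19,"spin": 0,"grip": 60},
    {"dx": 9.6,"dy": -1.1,"dz": -20.8,"spin": 0,"grip": 50},
    {"dx": 9.6,"dy": -1.1,"dz": -20.8,"spin": 0,"grip": 40},
    {"dx": 9.6,"dy": -1.1,"dz": -20.8,"spin": 0,"grip": 40},
  ],
)

```text
time_s: 4.08
tcp_pos: [0.6657, -0.0891, 0.0489]
eef_rot: [180.0, 0.1, 7.1]
contact_force: [0.4, 0.0, 1.0]
gripper_width: 0.0595
```

>>> servo_tool(
  squeeze=20,
  targets=[
    {"dx": 0,"dy": 0,"dz": 0,"spin": 0,"grip": 0},
    {"dx": 0,"dy": 0,"dz": 0,"spin": 0,"grip": 0},
    {"dx": 0,"dy": 0,"dz": 0,"spin": 0,"grip": 0},
    {"dx": 0,"dy": 0,"dz": 0,"spin": 0,"grip": 0},
    {"dx": 0,"dy": 0,"dz": 0,"spin": 0,"grip": 0},
    {"dx": 0,"dy": 0,"dz": 0,"spin": 0,"grip": 0},
    {"dx": 0,"dy": 0,"dz": 0,"spin": 0,"grip": 0},
    {"dx": 0,"dy": 0,"dz": 0,"spin": 0,"grip": 0},
    {"dx": 0,"dy": 0,"dz": 0,"spin": 0,"grip": 0},
    {"dx": 0,"dy": 0,"dz": 0,"spin": 0,"grip": 0},
  ],
)

```text
time_s: 4.92
tcp_pos: [0.6663, -0.0898, 0.0494]
eef_rot: [180.0, -0.0, 7.0]
contact_force: [0.1, 0.8, 3.3]
gripper_width: 0.0162
```

>>> servo_tool(
  targets=[
    {"dx": 0,"dy": 0,"dz": 1,"spin": 0,"grip": 0},
    {"dx": 0,"dy": 0,"dz": 2.5,"spin": 0,"grip": 0},
    {"dx": 0,"dy": 0,"dz": 5,"spin": 0,"grip": 0},
    {"dx": 0,"dy": 0,"dz": 6,"spin": 0,"grip": 0},
    {"dx": -0.6,"dy": 4,"dz": 6,"spin": 0,"grip": 0},
    {"dx": -0.9,"dy": 8,"dz": 6,"spin": 0,"grip": 0},
    {"dx": -1.2,"dy": 12,"dz": 6,"spin": 0,"grip": 0},
    {"dx": -1.5,"dy": 16,"dz": 6,"spin": 0,"grip": 0},
    {"dx": -1.5,"dy": 16,"dz": 6,"spin": 0,"grip": 0},
    {"dx": -1.5,"dy": 16,"dz": 6,"spin": 0,"grip": 0},
  ],
)

```text
time_s: 5.75
tcp_pos: [0.6507, 0.0726, 0.1092]
eef_rot: [-180.0, -0.0, 7.2]
contact_force: [-0.7, -0.2, -0.4]
gripper_width: 0.0166
```

```bash
python3 - <<'E'
from h import *
st=r.get_state();print(st["tcp_pos"],st["gripper_width"])
c=r.get_calibration("wrist");b=r.capture("wrist");np.savez("c3.npz",**c);cv2.imwrite("w4raw.png",b)
cv2.imwrite("pics/w4.png",cv2.resize(b,(800,600),interpolation=cv2.INTER_CUBIC))
print(proj("wrist",st["tcp_pos"]-np.array([0,0,.039]),c)/.64)
E
```

```text
[0.65066669 0.07263433 0.10919422] 0.016592138918237763
[[390.83960824 334.22693279]]
```

View pics/w4.png

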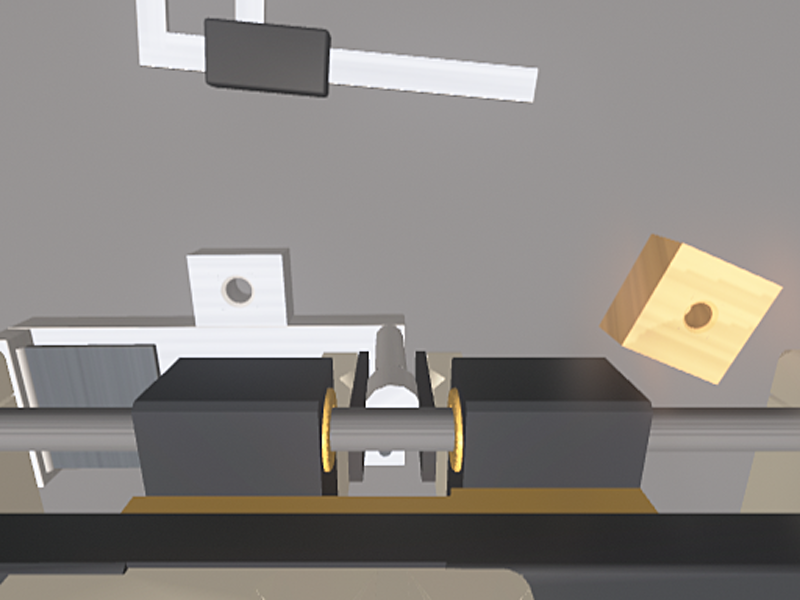

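The pin is held upright, with its foot at about (390,335) as predicted. The hole is at (238,290) in this view.

```bash
python3 - <<'E'
from h import *
c=dict(np.load("c3.npz"));b=cv2.imread("w4raw.png")
print(ray("wrist",238.5*.64-.2,290.5*.64-.2,.02,c),proj("wrist",[[.6457,.156,.02]],c)/.64)
cv2.imwrite("pics/w5.png",np.hstack([cv2.resize(b[165:207,130:175],None,fx=8,fy=8,interpolation=cv2.INTER_CUBIC),cv2.resize(b[195:237,228:273],None,fx=8,fy=8,interpolation=cv2.INTER_CUBIC)]))
E
```

```text
[0.64607064 0.15496285 0.02      ] [[236.23025698 290.61043178]]
```

View pics/w5.png

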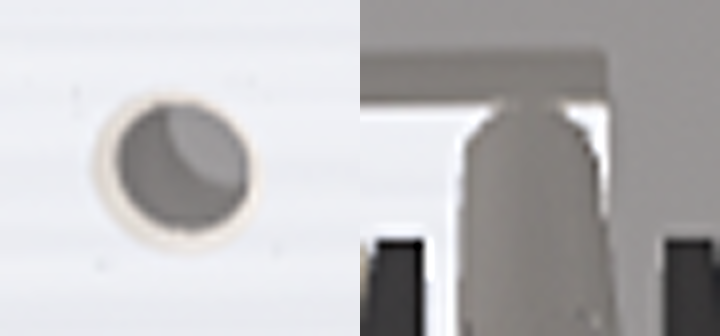

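>>> servo_tool(
  targets=[
    {"dx": -0.5,"dy": 4,"dz": 0,"spin": 0,"grip": 0},
    {"dx": -0.5,"dy": 8.4,"dz": 0,"spin": 0,"grip": 0},
    {"dx": -0.5,"dy": 8.4,"dz": 0,"spin": 0,"grip": 0},
    {"dx": -0.5,"dy": 8.4,"dz": -2,"spin": 0,"grip": 0},
    {"dx": -0.5,"dy": 8.4,"dz": -4,"spin": 0,"grip": 0},
    {"dx": -0.5,"dy": 8.4,"dz": -4,"spin": 0,"grip": 0},
    {"dx": -0.5,"dy": 8.4,"dz": -4,"spin": 0,"grip": 0},
    {"dx": -0.5,"dy": 8.4,"dz": -4,"spin": 0,"grip": 0},
    {"dx": -0.5,"dy": 8.4,"dz": -4,"spin": 0,"grip": 0},
    {"dx": -0.5,"dy": 8.4,"dz": -4,"spin": 0,"grip": 0},
  ],
)

```text
time_s: 6.63
tcp_pos: [0.6468, 0.154, 0.0704]
eef_rot: [-180.0, -0.1, 7.0]
contact_force: [-0.0, -0.5, -0.7]
gripper_width: 0.0164
```

```bash
python3 - <<'E'
from h import *
st=r.get_state();print(st["tcp_pos"],st["contact_force"])
c=r.get_calibration("wrist");b=r.capture("wrist")
print(proj("wrist",st["tcp_pos"]-np.array([0,0,.039]),c),proj("wrist",[[.6458,.1555,.02]],c))
cv2.imwrite("pics/w6.png",cv2.resize(b[150:270,180:320],None,fx=5,fy=5,interpolation=cv2.INTER_CUBIC))
E
```

```text
[0.64678436 0.15397607 0.07035899] [-0.03388302 -0.46892594 -0.72538272]
[[250.20845164 213.98277677]] [[247.98978941 209.33206218]]
```

View pics/w6.png

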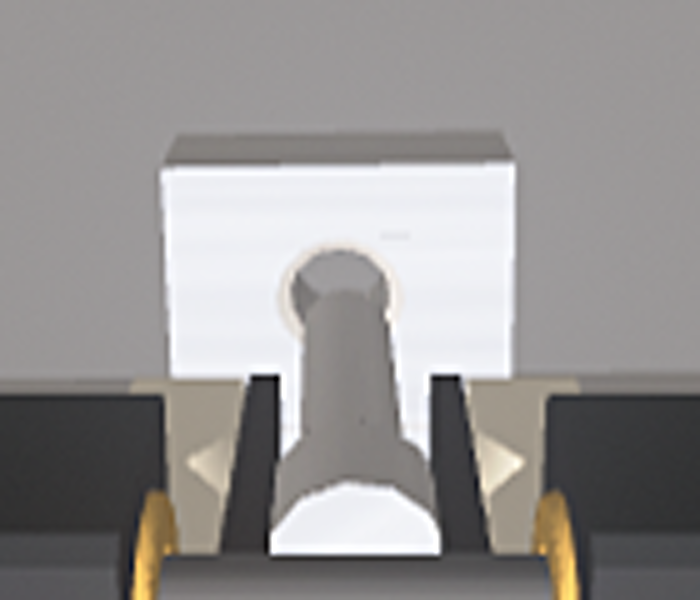

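The pin foot is about 1 mm to the right of the hole centre (347 against 339 px in the crop), so I'm correcting by that and lowering.

>>> servo_tool(
  targets=[
    {"dx": -0.1,"dy": 0.12,"dz": 0,"spin": 0,"grip": 0},
    {"dx": -0.1,"dy": 0.12,"dz": 0,"spin": 0,"grip": 0},
    {"dx": -0.1,"dy": 0.12,"dz": -0.4,"spin": 0,"grip": 0},
    {"dx": -0.1,"dy": 0.12,"dz": -0.8,"spin": 0,"grip": 0},
    {"dx": -0.1,"dy": 0.12,"dz": -1.1,"spin": 0,"grip": 0},
    {"dx": -0.1,"dy": 0.12,"dz": -1.4,"spin": 0,"grip": 0},
    {"dx": -0.1,"dy": 0.12,"dz": -1.6,"spin": 0,"grip": 0},
    {"dx": -0.1,"dy": 0.12,"dz": -1.8,"spin": 0,"grip": 0},
    {"dx": -0.1,"dy": 0.12,"dz": -2.0,"spin": 0,"grip": 0},
    {"dx": -0.1,"dy": 0.12,"dz": -2.0,"spin": 0,"grip": 0},
  ],
)

```text
time_s: 7.52
tcp_pos: [0.6448, 0.1553, 0.0485]
eef_rot: [180.0, 0.0, 7.0]
contact_force: [0.6, 0.3, 0.3]
gripper_width: 0.0164
```

>>> servo_tool(
  targets=[
    {"dx": 0,"dy": 0,"dz": -0.3,"spin": 0,"grip": 0},
    {"dx": 0,"dy": 0,"dz": -0.6,"spin": 0,"grip": 0},
    {"dx": 0,"dy": 0,"dz": -0.9,"spin": 0,"grip": 0},
    {"dx": 0,"dy": 0,"dz": -0.9,"spin": 0,"grip": 0},
    {"dx": 0,"dy": 0,"dz": -0.9,"spin": 0,"grip": 30},
    {"dx": 0,"dy": 0,"dz": -0.9,"spin": 0,"grip": 50},
    {"dx": 0,"dy": 0,"dz": -0.9,"spin": 0,"grip": 60},
    {"dx": 0,"dy": 0,"dz": -0.9,"spin": 0,"grip": 60},
    {"dx": 0,"dy": 0,"dz": -0.9,"spin": 0,"grip": 60},
    {"dx": 0,"dy": 0,"dz": -0.9,"spin": 0,"grip": 60},
  ],
)

```text
time_s: 8.35
tcp_pos: [0.645, 0.1553, 0.0401]
eef_rot: [-180.0, -0.0, 7.0]
contact_force: [-0.6, 0.2, 0.4]
gripper_width: 0.0499
```

>>> servo_tool(
  targets=[
    {"dx": 0,"dy": 0,"dz": 4,"spin": 0,"grip": 70},
    {"dx": 0,"dy": 0,"dz": 8,"spin": 0,"grip": 100},
    {"dx": -3,"dy": -1,"dz": 11,"spin": 0,"grip": 100},
    {"dx": -6,"dy": -3,"dz": 13,"spin": 0,"grip": 100},
    {"dx": -9,"dy": -5,"dz": 15,"spin": 0,"grip": 100},
    {"dx": -9,"dy": -5,"dz": 15,"spin": 0,"grip": 100},
    {"dx": -9,"dy": -5,"dz": 15,"spin": 0,"grip": 100},
    {"dx": -9,"dy": -5,"dz": 15,"spin": 0,"grip": 100},
    {"dx": -9,"dy": -5,"dz": 15,"spin": 0,"grip": 100},
    {"dx": -9,"dy": -5,"dz": 15,"spin": 0,"grip": 100},
  ],
)

```text
time_s: 9.18
tcp_pos: [0.5552, 0.1056, 0.1888]
eef_rot: [180.0, 0.1, 7.0]
contact_force: [-0.7, 0.3, -0.3]
gripper_width: 0.0877
```

```bash
python3 - <<'E'
from h import *
c=r.get_calibration("wrist");b=r.capture("wrist");print(r.get_state()["tcp_pos"])
np.savez("c7.npz",**c);cv2.imwrite("w7raw.png",b);print(proj("wrist",[[.6457,.1555,.065]],c))
E
```

```text
[0.55516709 0.10560229 0.18869703]
[[205.71780784  74.27357237]]
```

>>> servo_tool(
  targets=[
    {"dx": -11,"dy": -33,"dz": 3,"spin": 0.22,"grip": 100},
    {"dx": -11,"dy": -33,"dz": 3,"spin": 0.22,"grip": 100},
    {"dx": -11,"dy": -33,"dz": 3,"spin": 0.22,"grip": 100},
    {"dx": -11,"dy": -33,"dz": 3,"spin": 0.22,"grip": 100},
    {"dx": -11,"dy": -33,"dz": 3,"spin": 0.22,"grip": 100},
    {"dx": -11,"dy": -33,"dz": 3,"spin": 0.22,"grip": 100},
    {"dx": -11,"dy": -33,"dz": 3,"spin": 0.22,"grip": 100},
    {"dx": -11,"dy": -33,"dz": 3,"spin": 0.22,"grip": 100},
    {"dx": -11,"dy": -33,"dz": 3,"spin": 0.22,"grip": 100},
    {"dx": -11,"dy": -33,"dz": 3,"spin": 0.22,"grip": 100},
  ],
)

```text
time_s: 10.07
tcp_pos: [0.444, -0.2275, 0.2195]
eef_rot: [-180.0, 0.1, 19.4]
contact_force: [0.4, -0.1, -1.1]
gripper_width: 0.088
```

>>> servo_tool(
  targets=[
    {"dx": 0,"dy": 0,"dz": 0,"spin": 0,"grip": 100},
    {"dx": 0,"dy": 0,"dz": 0,"spin": 0,"grip": 100},
    {"dx": 0,"dy": 0,"dz": 0,"spin": 0,"grip": 100},
    {"dx": 0,"dy": 0,"dz": 0,"spin": 0,"grip": 100},
    {"dx": 0,"dy": 0,"dz": 0,"spin": 0,"grip": 100},
    {"dx": 0,"dy": 0,"dz": 0,"spin": 0,"grip": 100},
    {"dx": 0,"dy": 0,"dz": 0,"spin": 0,"grip": 100},
    {"dx": 0,"dy": 0,"dz": 0,"spin": 0,"grip": 100},
    {"dx": 0,"dy": 0,"dz": 0,"spin": 0,"grip": 100},
    {"dx": 0,"dy": 0,"dz": 0,"spin": 0,"grip": 100},
  ],
)

```text
time_s: 10.9
tcp_pos: [0.445, -0.2246, 0.2201]
eef_rot: [180.0, -0.0, 19.6]
contact_force: [0.5, -0.1, 0.2]
gripper_width: 0.0873
```

```bash
python3 - <<'E'
from h import *
c=r.get_calibration("wrist");b=r.capture("wrist");print(r.get_state()["tcp_pos"],r.get_state()["eef_rot"])
np.savez("c8.npz",**c);cv2.imwrite("w8raw.png",b);print(proj("wrist",[[.5076,-.261,.034]],c))
p=cv2.imread("w7raw.png")
o=cv2.resize(b[:230],(800,359),interpolation=cv2.INTER_CUBIC);q=cv2.resize(p[:154],(800,241),interpolation=cv2.INTER_CUBIC)
cv2.imwrite("pics/w8.png",np.vstack([o,q]))
E
```

```text
[ 0.44493684 -0.2246233   0.22003263] [-1.79999394e+02 -4.60801556e-03  1.96029595e+01]
[[300.52859716 126.02684267]]
```

View pics/w8.png

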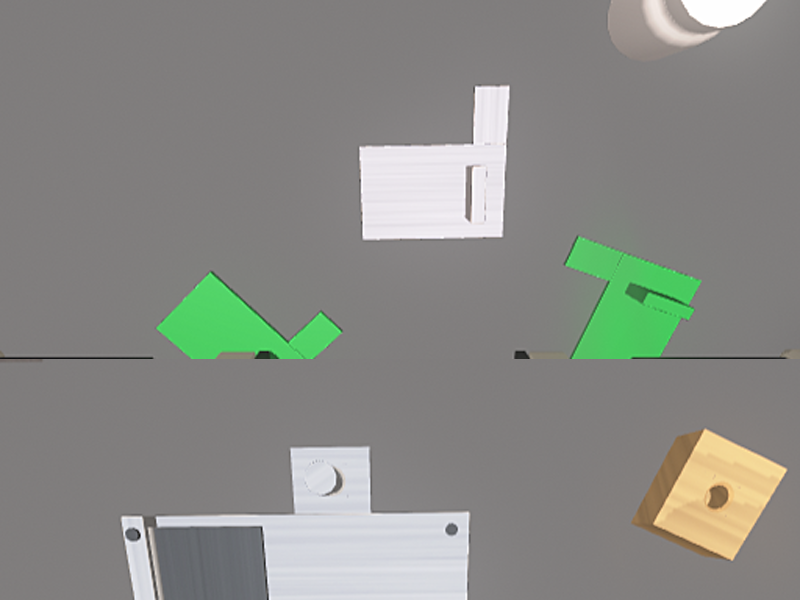

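The upper part shows the aluminium plate: front corners (360,147) and (362,240), ear at (492,86), rib at (479,194). The green ones either side are the look-alikes. The lower part shows the pin standing in the flange at (322,478), with its head where a fully seated pin should be.

```bash
python3 - <<'E'
from h import *
from scipy.optimize import least_squares
c=dict(np.load("c8.npz"))
P=np.array([[35,55,4],[-35,55,4],[-35,-55,4],[75,-30,4],[75,-55,4],[35,-30,4],[20,-35,34],[-20,-35,34]])/1e3
U=np.array([[360,147],[362,240],[503,237],[475,86],[509,86],[474.5,145],[486.5,166],[485.5,222]],float);U=(U+.5)/1.5625-.5
def w(p,P=P):
    a=p[2];R=np.array([[np.cos(a),-np.sin(a),0],[np.sin(a),np.cos(a),0],[0,0,1]]);return P@R.T+[p[0],p[1],0]
s=least_squares(lambda p:(proj("wrist",w(p),c)-U).ravel(),[.5,-.23,.35],loss="soft_l1");print(s.x,np.degrees(s.x[2]),s.fun.reshape(-1,2).round(2).tolist())
print("rib",w(s.x,np.array([[0,-.03,.034]])))
f=np.load("fix.npy")
for y in(-.044,.004):
  print("fixture: TCP target rib",w(f,np.array([[0,y-.03,.034]])),"yaw",np.degrees(f[2]))
print("+y dir",-np.sin(f[2]),np.cos(f[2]))
print("hole c7", proj("wrist",[[.6455,.1555,.065]],dict(np.load("c7.npz")))/.64)
E
```

```text
[ 0.50016332 -0.23860014  0.36436425] 20.8765334731858 [[-0.26, -0.05], [0.77, -0.14], [-0.17, -0.12], [-0.05, 0.19], [0.37, -0.32], [-0.7, -0.41], [0.36, 0.04], [-0.26, 1.07]]
rib [[ 0.51085398 -0.26663066  0.034     ]]
fixture: TCP target rib [[0.58845079 0.09353112 0.034     ]] yaw 7.857988253878974
fixture: TCP target rib [[0.58188832 0.1410804  0.034     ]] yaw 7.857988253878974
+y dir -0.13671822473210857 0.9906099772494221
hole c7 [[321.40487311 116.43485573]]
```

>>> servo_tool(
  targets=[
    {"dx": 6.6,"dy": -4.2,"dz": -6,"spin": 0.022,"grip": 70},
    {"dx": 6.6,"dy": -4.2,"dz": -10,"spin": 0.022,"grip": 60},
    {"dx": 6.6,"dy": -4.2,"dz": -14,"spin": 0.022,"grip": 60},
    {"dx": 6.6,"dy": -4.2,"dz": -15,"spin": 0.022,"grip": 60},
    {"dx": 6.6,"dy": -4.2,"dz": -17,"spin": 0.022,"grip": 60},
    {"dx": 6.6,"dy": -4.2,"dz": -19,"spin": 0.022,"grip": 60},
    {"dx": 6.6,"dy": -4.2,"dz": -20.5,"spin": 0.022,"grip": 60},
    {"dx": 6.6,"dy": -4.2,"dz": -21,"spin": 0.022,"grip": 60},
    {"dx": 6.6,"dy": -4.2,"dz": -21,"spin": 0.022,"grip": 60},
    {"dx": 6.6,"dy": -4.2,"dz": -21,"spin": 0.022,"grip": 60},
  ],
)

```text
time_s: 11.78
tcp_pos: [0.5114, -0.2668, 0.0106]
eef_rot: [180.0, -0.0, 20.9]
contact_force: [0.6, -0.1, -0.3]
gripper_width: 0.0524
```

>>> servo_tool(
  squeeze=50,
  targets=[
    {"dx": 0,"dy": 0,"dz": 0,"spin": 0,"grip": 40},
    {"dx": 0,"dy": 0,"dz": 0,"spin": 0,"grip": 30},
    {"dx": 0,"dy": 0,"dz": 0,"spin": 0,"grip": 20},
    {"dx": 0,"dy": 0,"dz": 0,"spin": 0,"grip": 10},
    {"dx": 0,"dy": 0,"dz": 0,"spin": 0,"grip": 0},
    {"dx": 0,"dy": 0,"dz": 0,"spin": 0,"grip": 0},
    {"dx": 0,"dy": 0,"dz": 0,"spin": 0,"grip": 0},
    {"dx": 0,"dy": 0,"dz": 0,"spin": 0,"grip": 0},
    {"dx": 0,"dy": 0,"dz": 0,"spin": 0,"grip": 0},
    {"dx": 0,"dy": 0,"dz": 0,"spin": 0,"grip": 0},
  ],
)

```text
time_s: 12.62
tcp_pos: [0.511, -0.2666, 0.0101]
eef_rot: [180.0, 0.0, 20.9]
contact_force: [0.0, 0.2, 2.4]
gripper_width: 0.0096
```

>>> servo_tool(
  targets=[
    {"dx": 0,"dy": 0,"dz": 1,"spin": 0,"grip": 0},
    {"dx": 0,"dy": 0,"dz": 3.5,"spin": 0,"grip": 0},
    {"dx": 0,"dy": 0,"dz": 7,"spin": 0,"grip": 0},
    {"dx": 0.5,"dy": 3,"dz": 9,"spin": -0.03,"grip": 0},
    {"dx": 1.2,"dy": 7,"dz": 9,"spin": -0.07,"grip": 0},
    {"dx": 2,"dy": 11,"dz": 9,"spin": -0.11,"grip": 0},
    {"dx": 3,"dy": 15,"dz": 9,"spin": -0.15,"grip": 0},
    {"dx": 4,"dy": 19,"dz": 9,"spin": -0.19,"grip": 0},
    {"dx": 5,"dy": 23,"dz": 9,"spin": -0.227,"grip": 0},
    {"dx": 5.7,"dy": 26,"dz": 9,"spin": -0.227,"grip": 0},
  ],
)

```text
time_s: 13.45
tcp_pos: [0.5685, -0.0038, 0.1008]
eef_rot: [-180.0, -0.1, 7.8]
contact_force: [0.8, -1.1, -1.6]
gripper_width: 0.0099
```

>>> servo_tool(
  targets=[
    {"dx": 1,"dy": 4,"dz": 0,"spin": 0,"grip": 0},
    {"dx": 2.05,"dy": 8,"dz": 0,"spin": 0,"grip": 0},
    {"dx": 2.05,"dy": 10,"dz": 0,"spin": 0,"grip": 0},
    {"dx": 2.05,"dy": 10,"dz": -1,"spin": 0,"grip": 0},
    {"dx": 2.05,"dy": 10,"dz": -2,"spin": 0,"grip": 0},
    {"dx": 2.05,"dy": 10,"dz": -3,"spin": 0,"grip": 0},
    {"dx": 2.05,"dy": 10,"dz": -4,"spin": 0,"grip": 0},
    {"dx": 2.05,"dy": 10,"dz": -4,"spin": 0,"grip": 0},
    {"dx": 2.05,"dy": 10,"dz": -4,"spin": 0,"grip": 0},
    {"dx": 2.05,"dy": 10,"dz": -4,"spin": 0,"grip": 0},
  ],
)

```text
time_s: 14.28
tcp_pos: [0.5887, 0.0926, 0.0601]
eef_rot: [180.0, 0.0, 7.8]
contact_force: [0.2, -0.1, -1.6]
gripper_width: 0.0097
```

```bash
python3 - <<'E'
from h import *
s=r.get_state();print(s["tcp_pos"],s["eef_rot"],s["gripper_width"],s["contact_force"])
c=r.get_calibration("wrist");b=r.capture("wrist");np.savez("c9.npz",**c);cv2.imwrite("w9raw.png",b)
cv2.imwrite("pics/w9.png",cv2.resize(b,(800,600),interpolation=cv2.INTER_CUBIC))
E
```

```text
[0.5886551  0.09261207 0.06013168] [1.79987283e+02 3.60447185e-04 7.81022780e+00] 0.009658892033453326 [ 0.20387998 -0.07444384 -1.61834553]
```

View pics/w9.png

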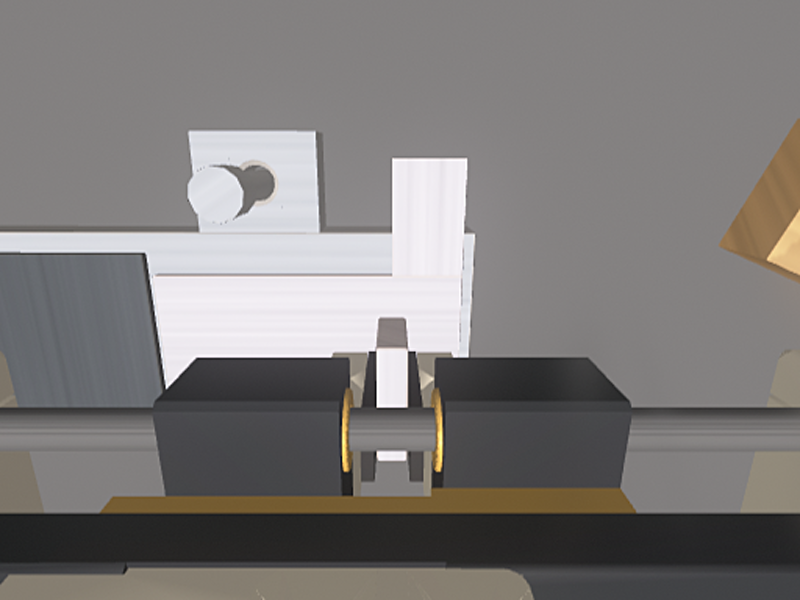

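The plate hangs level over the bed. Its ear is at (392–467,158) and its front corner at (155,275), short of the leaf, with the pin standing clear.

```bash
python3 - <<'E'
from h import *
from scipy.optimize import least_squares
from scipy.spatial.transform import Rotation as R
c=dict(np.load("c9.npz"))
P=np.array([[75,-30,4],[75,-55,4],[35,-30,4],[35,55,4]])/1e3
U=(np.array([[392,158],[467,158],[393,275],[155,275]])+.5)*.64-.5
f=np.load("fix.npy")
w=lambda p:R.from_euler("z",p[2]).apply(P)+[p[0],p[1],.0501]
s=least_squares(lambda p:(proj("wrist",w(p),c)-U).ravel(),[.58,.12,.137]);p=s.x
print(p,np.degrees(p[2]-f[2]),s.fun.round(2));print("in fixture",R.from_euler("z",-f[2]).apply([p[0]-f[0],p[1]-f[1],0]))
# roll about fixture x: 5-dof
w2=lambda p:R.from_euler("zx",[p[2],p[3]]).apply(P)+[p[0],p[1],p[4]]
s=least_squares(lambda p:(proj("wrist",w2(p),c)-U).ravel(),[.58,.12,.137,0,.05]);print(s.x)
F=np.array([[85,5,20],[85,-45,20]])/1e3;print("flange pred",proj("wrist",R.from_euler("z",f[2]).apply(F)+[f[0],f[1],0],c)/.64)
E
```

```text
[0.58477718 0.12151231 0.14046897] 0.1902909640168377 [ 0.39 -0.21  0.9  -0.39 -0.02  0.21 -1.36  0.73]
in fixture [ 0.00018642 -0.04577931  0.        ]
[ 0.58459706  0.12164809  0.14011238 -0.00568995  0.04848614]
flange pred [[187.02249397 130.87188585]
 [314.41529484 130.84290803]]
```

>>> servo_tool(
  targets=[
    {"dx": 0,"dy": 0,"dz": -0.7,"spin": 0,"grip": 0},
    {"dx": 0,"dy": 0,"dz": -1.4,"spin": 0,"grip": 0},
    {"dx": 0,"dy": 0,"dz": -2.0,"spin": 0,"grip": 0},
    {"dx": 0,"dy": 0,"dz": -2.4,"spin": 0,"grip": 0},
    {"dx": 0,"dy": 0,"dz": -2.6,"spin": 0,"grip": 0},
    {"dx": 0,"dy": 0,"dz": -2.8,"spin": 0,"grip": 0},
    {"dx": 0,"dy": 0,"dz": -2.9,"spin": 0,"grip": 0},
    {"dx": 0,"dy": 0,"dz": -3.0,"spin": 0,"grip": 0},
    {"dx": 0,"dy": 0,"dz": -3.0,"spin": 0,"grip": 0},
    {"dx": 0,"dy": 0,"dz": -3.0,"spin": 0,"grip": 0},
  ],
)

```text
time_s: 15.17
tcp_pos: [0.5886, 0.0935, 0.0302]
eef_rot: [-180.0, -0.0, 7.9]
contact_force: [0.4, -0.1, -0.9]
gripper_width: 0.0098
```

>>> servo_tool(
  targets=[
    {"dx": -0.06,"dy": 0.44,"dz": 0,"spin": 0,"grip": 0},
    {"dx": -0.12,"dy": 0.88,"dz": 0,"spin": 0,"grip": 0},
    {"dx": -0.18,"dy": 1.32,"dz": 0,"spin": 0,"grip": 0},
    {"dx": -0.24,"dy": 1.76,"dz": 0,"spin": 0,"grip": 0},
    {"dx": -0.3,"dy": 2.2,"dz": 0,"spin": 0,"grip": 0},
    {"dx": -0.36,"dy": 2.64,"dz": 0,"spin": 0,"grip": 0},
    {"dx": -0.42,"dy": 3.08,"dz": 0,"spin": 0,"grip": 0},
    {"dx": -0.48,"dy": 3.52,"dz": 0,"spin": 0,"grip": 0},
    {"dx": -0.54,"dy": 3.96,"dz": 0,"spin": 0,"grip": 0},
    {"dx": -0.6,"dy": 4.4,"dz": 0,"spin": 0,"grip": 0},
  ],
)

```text
time_s: 16.0
tcp_pos: [0.5825, 0.1378, 0.0301]
eef_rot: [180.0, -0.0, 7.9]
contact_force: [0.8, -2.0, 1.4]
gripper_width: 0.0093
```

>>> servo_tool(
  targets=[
    {"dx": 0,"dy": 0,"dz": 0,"spin": 0,"grip": 0},
    {"dx": 0,"dy": 0,"dz": 0,"spin": 0,"grip": 0},
    {"dx": -0.02,"dy": 0.1,"dz": 0,"spin": 0,"grip": 0},
    {"dx": -0.03,"dy": 0.2,"dz": 0,"spin": 0,"grip": 0},
    {"dx": -0.04,"dy": 0.3,"dz": 0,"spin": 0,"grip": 0},
    {"dx": -0.05,"dy": 0.35,"dz": 0,"spin": 0,"grip": 0},
    {"dx": -0.05,"dy": 0.4,"dz": 0,"spin": 0,"grip": 0},
    {"dx": -0.05,"dy": 0.4,"dz": 0,"spin": 0,"grip": 0},
    {"dx": -0.05,"dy": 0.4,"dz": 0,"spin": 0,"grip": 0},
    {"dx": -0.05,"dy": 0.4,"dz": 0,"spin": 0,"grip": 0},
  ],
)

```text
time_s: 16.83
tcp_pos: [0.582, 0.1412, 0.0301]
eef_rot: [180.0, -0.0, 7.9]
contact_force: [-0.4, -2.4, 3.4]
gripper_width: 0.0098
```

>>> servo_tool(
  targets=[
    {"dx": -0.01,"dy": 0.05,"dz": 0,"spin": 0,"grip": 0},
    {"dx": -0.01,"dy": 0.1,"dz": 0,"spin": 0,"grip": 0},
    {"dx": -0.02,"dy": 0.12,"dz": 0,"spin": 0,"grip": 0},
    {"dx": -0.02,"dy": 0.12,"dz": -0.02,"spin": 0,"grip": 0},
    {"dx": -0.02,"dy": 0.12,"dz": -0.05,"spin": 0,"grip": 0},
    {"dx": -0.02,"dy": 0.12,"dz": -0.05,"spin": 0,"grip": 0},
    {"dx": -0.02,"dy": 0.12,"dz": -0.05,"spin": 0,"grip": 0},
    {"dx": -0.02,"dy": 0.12,"dz": -0.05,"spin": 0,"grip": 0},
    {"dx": -0.02,"dy": 0.12,"dz": -0.05,"spin": 0,"grip": 0},
    {"dx": -0.02,"dy": 0.12,"dz": -0.05,"spin": 0,"grip": 0},
  ],
)

```text
time_s: 17.67
tcp_pos: [0.5818, 0.1425, 0.0301]
eef_rot: [180.0, -0.0, 7.9]
contact_force: [-0.7, -3.5, 8.5]
gripper_width: 0.0099
```

```bash
python3 - <<'E'
from h import *
for i in range(3):
  c=r.get_calibration("wrist");b=r.capture("wrist");s=r.get_state();print(s["tcp_pos"],s["contact_force"].round(2),s["moment"].round(2))
np.savez("c10.npz",**c);cv2.imwrite("w10raw.png",b)
cv2.imwrite("pics/w10.png",cv2.resize(b[90:270,60:300],None,fx=3.3,fy=3.3,interpolation=cv2.INTER_CUBIC))
E
```

```text
[0.58185046 0.14241438 0.03007569] [-0.78 -4.59  8.91] [-1.48  0.42 -0.1 ]
[0.58189835 0.14243968 0.03012019] [-0.5  -4.75  8.64] [-1.52  0.37 -0.1 ]
[0.5818651  0.14241367 0.03010968] [-0.38 -3.79  8.87] [-1.46  0.34 -0.15]
```

View pics/w10.png

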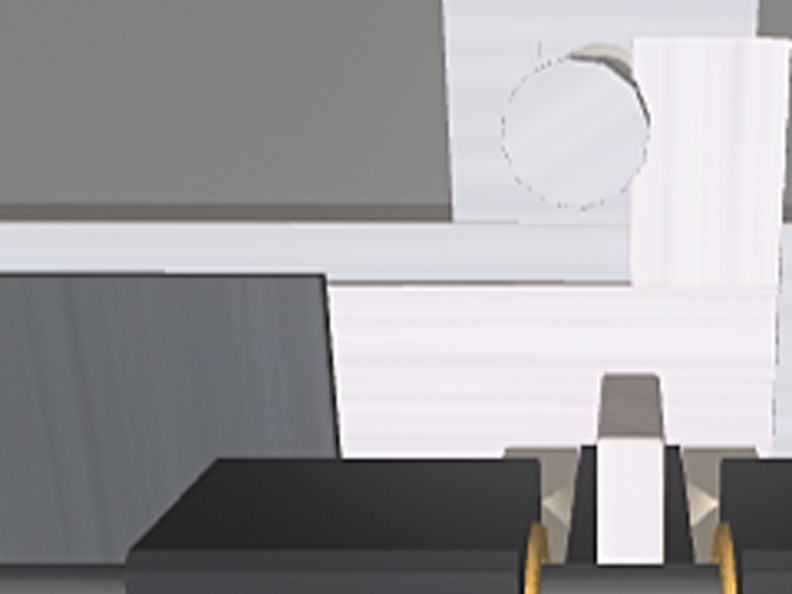

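The plate is under the leaf, which lies flat, and the ear's front face (x≈632) overlaps the pin head's outline (500–648), next to the pin shank. One small nudge will confirm contact.

>>> servo_tool(
  targets=[
    {"dx": -0.01,"dy": 0.03,"dz": 0,"spin": 0,"grip": 0},
    {"dx": -0.01,"dy": 0.06,"dz": 0,"spin": 0,"grip": 0},
    {"dx": -0.01,"dy": 0.08,"dz": 0,"spin": 0,"grip": 0},
    {"dx": -0.01,"dy": 0.08,"dz": -0.01,"spin": 0,"grip": 0},
    {"dx": -0.01,"dy": 0.08,"dz": -0.01,"spin": 0,"grip": 0},
    {"dx": -0.01,"dy": 0.08,"dz": -0.01,"spin": 0,"grip": 0},
    {"dx": -0.01,"dy": 0.08,"dz": -0.01,"spin": 0,"grip": 0},
    {"dx": -0.01,"dy": 0.08,"dz": -0.01,"spin": 0,"grip": 0},
    {"dx": -0.01,"dy": 0.08,"dz": -0.01,"spin": 0,"grip": 0},
    {"dx": -0.01,"dy": 0.08,"dz": -0.01,"spin": 0,"grip": 0},
  ],
)

```text
time_s: 18.65
tcp_pos: [0.5819, 0.1427, 0.0301]
eef_rot: [180.0, -0.0, 7.9]
contact_force: [-0.0, -7.3, 8.8]
gripper_width: 0.01
```

```bash
python3 - <<'E'
from h import *
from scipy.spatial.transform import Rotation as R
for i in range(3):
  c=r.get_calibration("wrist");b=r.capture("wrist");s=r.get_state();print(s["tcp_pos"],s["eef_rot"],s["contact_force"].round(2),s["moment"].round(2))
f=np.load("fix.npy");print("plate in fixture",R.from_euler("z",-f[2]).apply(s["tcp_pos"]-[f[0],f[1],0])+[0,.03,0])
c=dict(np.load("c10.npz"))
print("pin head", [R.from_euler("z",-f[2]).apply(ray("wrist",60+575/3.3,90+132/3.3,.065,c)-[f[0],f[1],0])])
print("ear front",[R.from_euler("z",-f[2]).apply(ray("wrist",60+632/3.3,90+y/3.3,.024,c)-[f[0],f[1],0]).round(4) for y in(40,284)])
E
```

```text
[0.58187651 0.14266215 0.03008825] [ 1.79956606e+02 -1.11606007e-02  7.85595585e+00] [ 0.2  -7.03  7.95] [-2.47  0.04 -0.15]
[0.58187204 0.14266375 0.03008955] [ 1.79957892e+02 -1.07389579e-02  7.85251793e+00] [-0.22 -7.08  9.51] [-2.46  0.   -0.13]
[0.58190378 0.14268698 0.03010555] [ 1.79959393e+02 -1.54398717e-02  7.85540639e+00] [-0.07 -6.88 10.31] [-2.51 -0.02 -0.14]
plate in fixture [0.00023497 0.00558938 0.03010555]
pin head [array([ 0.06454788, -0.01843518,  0.065     ])]
ear front [array([ 0.0747, -0.0254,  0.024 ]), array([ 0.0353, -0.0255,  0.024 ])]
```

```bash
python3 -c "
from plant import r
print(r.close_job())"
```

```text
the job is handed in; nothing more can be done
None
```

The job is handed in at about 19 s of the 72 s allowed; no verdict was reported. The stop pin is down in the flange hole and let go. The plate is slid under the leaf against the pin and held there, pressed onto the bed with about 9–10 N.

What my last checks showed:

- **Pin:** after release, a wrist picture showed it standing in the hole, with its head where a fully seated pin's should be. In the last picture its head was at fixture (64.5, -18.4) mm. That fits the ear having pushed it about 1 mm within its play.
- **Plate position:** by the tool pose, the plate's origin is at about (0.2, 5.6) mm in the fixture, within the -3 to 10 mm allowed. A picture taken before lowering showed it 0.2° from straight, and the tool did not turn after that.
- **Contact with the pin:** on the last 0.8 mm nudge the plate moved only 0.3 mm, and the force along the slide rose from about 4 N to 7 N. I take that as the ear against the pin. The picture before the nudge put the ear's front face at y -25.4 mm.
- **Leaf:** it looked flat in the last picture. I had no direct reading of its angle.
- **Bystanders:** the arm stayed well away from the canister, caliper and angle block. I did not photograph them again at the end.

One move call was refused early on because its rows were missing the "spin" field. It was resent, with no effect on the scene. No check failed, and no two checks disagreed by more than about 1 mm.

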